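# Ease open the push-button coffee box and put its scoop in

## Robot

A 6-joint arm with a two-finger parallel gripper is mounted at the origin on a cart in front of the work surface, level with it; the furniture and walls round the work are solid. World frame = base frame: x ahead of the robot, y to its left, z up, the work surface at z = 0. Lengths are in m, angles in rad, forces in N, time in s.
With the tool pointing down it reaches from about 0.35 to 1 m from the base axis. Payload 7.1 kg.
Tool frame: the origin (TCP) lies between the finger pads; the fingertips stand 22 mm ahead of it and the grasp point (between the pads) lies 3 mm ahead of it; z points along the fingers, y is the line along which they close (so a half turn about z gives the same grasp; the last joint's range is limited). The gripper opens to 85 mm and grips with 20 to 120 N. Pads are 22 mm wide; open, the fingers measure 114 mm over their backs; the gripper's body (76 mm by 85 mm) begins 54 mm behind the grasp point. The pads swing forward as they close: fully open they stand 13 mm farther back than shut.
Start: joints at [1.187, 0.423, 1.63, -0, 1.089, -0.019], TCP at [0.223, 0.584, 0.253] pointing down, gripper open.
Joint ranges: [-3, 3], [-0.9, 2.11], [0.09, 2.58], [-1.31, 4.45], [0.11, 2.69], [-2.54, 2.54]. Speed limits (rad/s): [2.39, 2.39, 3.01, 3.14, 3.14, 3.14].

## Interface

Orientations are given as a rotation vector (axis times angle).
In Python, from rig import manip gives the robot as it stands. The module is installed in compiled form; this text tells all that it offers. Calls block until the motion is done:
- manip.move_to(position, orientation): joint-space move of the TCP to a pose.
- manip.servo_line(position, orientation=None, rate=0.15): straight line of the TCP; orientation=None keeps the orientation; rate is the mean speed in m/s.
- manip.set_joints(angles): joint-space move.
- manip.command_gripper(opening, f_grip=None): finger opening in m; f_grip is the grip in N (None keeps the last); returns when the fingers have stopped.
- manip.hold(seconds).
- manip.solve_ik(position, orientation): joint angles nearest the present ones, or None.
- manip.camera(name): name is "side" or "top"; returns a dict with "image" (384x512x3 uint8, red, green, blue), "fx", "fy", "cx", "cy" (pixels), "cam_to_world" (4x4, takes a point from camera to world coordinates). Camera axes: x right, y down, z forward; pixel columns grow to the right and rows downward; lengths in m; the calibration is good to about 2 mm. A picture is of the moment at which its call begins. There is no depth.
A pose or a line that the arm cannot do raises manip.IKError and nothing moves.
- manip.sign_off(): hands the job in; it is judged then, once.
Readings, each from a call of its own:
- manip.get_time(): time.
- manip.get_joint_positions(): joint angles.
- manip.get_joint_vel(): joint speeds.
- manip.get_tau(): joint torques, N m.
- manip.get_position(): TCP position.
- manip.get_ee_rot(): TCP orientation.
- manip.get_contact_force(): force on the tool from outside, world axes, zero at the start.
- manip.get_torque(): the same for the moment, N m.
- manip.get_width(): finger opening in m.
- manip.get_grip_force(): force on a finger pad.
Only numpy, scipy, OpenCV 4.12 (cv2) and the standard library are available. Lean on these libraries where they do the work, as an engineer would, in place of code of your own. Each camera call takes 0.05 s, during which the arm holds its last target. There are 200 camera calls.

## Task

Press the red button to release the lid of the white coffee box, and steady the lid with the hand as it springs up, easing it slowly all the way open instead of letting it fly. Then set the larger of the two blue scoops down gently inside the box, standing flat on the bottom the right way up, not dropped in; leave the lid standing open and all the other things where they are.

Things in the scene. Friction and masses are not known exactly. Their poses are not given: they have to be found in the camera images.
- coffee_box: White box, 160 (x) x 170 (y) x 80 mm high, fixed to the counter; walls and floor 5 mm, so inside 150 x 160 mm, 75 mm deep, empty. Origin: centre of its underside; z up; -x is the front with the catch, the lid's hinge runs along the back (+x). A grey catch housing, 50 mm wide, stands out 44 mm from the front wall, 72 mm high (75 at the steel ring round the button).
- box_floor (a point): Centre of the box's inner floor, 5 mm above the counter; axes as the box's.
- coffee_lid (a joint): Lid angle (rad): 0 shut, 1.70 fully open at its stop, past upright. Wooden board 169 (front to back) x 174 x 8 mm, 300 g, top 88 mm above the counter when shut; the front edge swings up and back. Its spring drives it all the way (about 1 N at the edge); unheld it flies open in under 0.5 s. Keep below 4 rad/s: stay within 10 mm over it at release, then lead its outer face round at about 0.5 rad/s.
- coffee_lid_hinge (a point): Middle of the lid's hinge axis, 83 mm behind the box's centre and 81 mm above the counter; the axis runs along the box's y. It does not move with the lid's angle.
- lid_edge (a point): Middle of the upper front edge of the lid, moving with it: 169 mm from the hinge axis, 86 mm in front of the box's centre and 88 mm above the counter when shut.
- catch_button (a joint): How far the red button is pressed in (m): 0 up, 0.008 fully down. It springs back; 2 N starts it and 6 N presses it fully. The lid is released at about 0.003 to 0.004 and catches no more once its edge has risen 5 mm.
- button_top (a point): Centre of the top of the red button, 29 mm across, pressed straight down; 104 mm in front of the box's centre, its rim 3.5 mm from the lid's front edge. Up, its top is 97 mm above the counter, 9 mm above the lid's; fully down, 1 mm above the lid's. So one finger (or part of the tips) can press it while another hangs close over the lid and meets it as it rises.
- blue_scoop: The larger blue scoop, 60 x 115 x 38 mm, 35 to 70 g, on its flat bottom. Origin: mid-length, at its underside; z up. The cup, 58 mm across, is on the +y side (y = -2 to 57 mm); the flat handle, 14 mm wide (x) and 5 mm thick, runs from y = -2 to -58 mm at a height of 31 to 36 mm, free underneath. Grasp the handle across its width, from above.
- small_scoop: The smaller blue scoop, 43 x 89 x 25 mm; stays where it is. Origin: middle of its underside.
- red_dish: Small red dish, upside down, 95 mm across, 48 mm high; stays where it is. Origin: middle of its underside.
- salt: Salt shaker with a grey cap, 44 mm across, 90 mm high; stays where it is. Origin: middle of its underside.
- spice_yellow: Spice jar with a yellow cap, 45 mm across, 100 mm high; stays where it is. Origin: middle of its underside.
Things that resemble listed ones, but are neither listed nor needed, are in the scene too. What is shaped like the blue_scoop but orange is not meant.

How it is judged:
By the outcome, as a careful person would: the job done as asked, in the order asked, and still so for the second after the job is handed in, with the robot touching nothing.
It also fails if it takes over 58 s, if anything falls off the work surface, if the arm or the gripper's body presses on something with over 40 N, if the wrist force passes 120 N, or if a joint passes its speed limit or range.

## Working session

There is one attempt and no reset: what is moved stays moved. The work goes in short steps, each a Python script; the robot and the scene stay as the last script left them, time stands still between calls to the robot, and variables do not carry over. Pictures are saved under pics/ and viewed, at most 10 in all, crops included, and the job is handed in when it is done.

```bash
mkdir -p pics; ls
python3 - <<'E'
from rig import manip
import cv2,numpy as np
np.set_printoptions(precision=4,suppress=True)
for n in("side","top"):
    c=manip.camera(n); cv2.imwrite(f"pics/{n}0.png",c["image"][:,:,::-1]); np.save(f"{n}0.npy",c,allow_pickle=True)
    print(n,c["fx"],c["fy"],c["cx"],c["cy"]);print(c["cam_to_world"])
print(manip.get_time(),manip.get_position(),manip.get_ee_rot(),manip.get_width())
E
```

```text
pics
side 483.6474517244326 483.6474517244326 259.2859918665749 187.74062257970377
[[-0.9942 -0.0609  0.0881  0.4683]
 [-0.1068  0.6301 -0.7692  0.7496]
 [-0.0086 -0.7741 -0.633   1.0043]
 [ 0.      0.      0.      1.    ]]
top 395.1857486884577 395.1857486884577 257.33791082479536 196.49956819410315
[[-0.0067 -0.984   0.1778  0.3825]
 [-0.9999  0.0049 -0.0106 -0.3646]
 [ 0.0095 -0.1778 -0.984   1.1852]
 [ 0.      0.      0.      1.    ]]
0.1 [0.2228 0.5834 0.2526] [-0.5698 -3.0892  0.0023] 0.08559792670247628
```

View pics/side0.png

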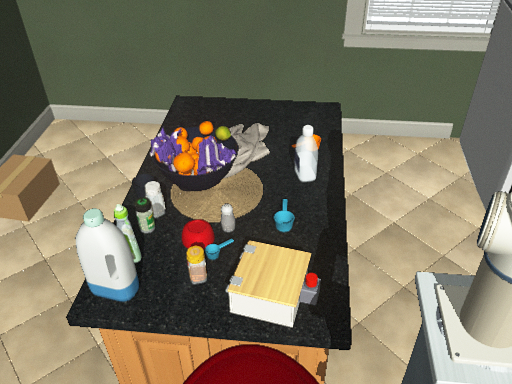

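View pics/top0.png

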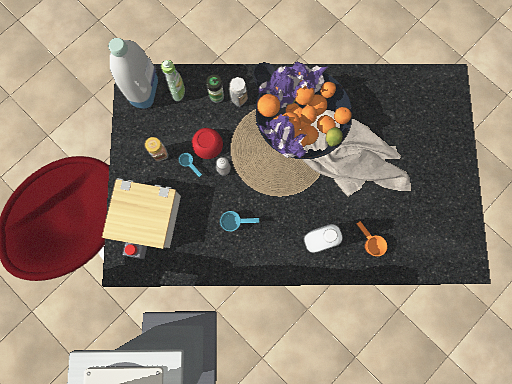

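Side view: box lid about (270,270), red button (312,281). Top view: lid about (142,215), button (131,250).

Candidates for the scoop:
- Large blue: top (230,221), side (284,222).
- Small blue: top (188,161), side (212,250).
- Orange: top (375,245), side (315,142).

By description I choose the large blue one. Next I measure it and crop it for a check.

```bash
cat > h.py <<'E'
import numpy as np,cv2
np.set_printoptions(precision=4,suppress=True)
def load(f): return np.load(f,allow_pickle=True).item()
def ray(c,uv):
    T=c["cam_to_world"]; d=T[:3,:3]@np.array([(uv[0]-c["cx"])/c["fx"],(uv[1]-c["cy"])/c["fy"],1.]); return T[:3,3],d/np.linalg.norm(d)
def plane(c,uv,z):
    o,d=ray(c,uv); return o+d*(z-o[2])/d[2]
def tri(c1,a,c2,b):
    o1,d1=ray(c1,a);o2,d2=ray(c2,b)
    A=np.stack([d1,-d2],1);s=np.linalg.lstsq(A,o2-o1,rcond=None)[0]
    p,q=o1+s[0]*d1,o2+s[1]*d2
    return (p+q)/2,np.linalg.norm(p-q)
def mask(c,lo,hi,box):
    h=cv2.cvtColor(c["image"],cv2.COLOR_RGB2HSV); m=cv2.inRange(h,lo,hi); r=np.zeros_like(m);x0,y0,x1,y1=box;r[y0:y1,x0:x1]=m[y0:y1,x0:x1]; return r
def big(m): return max(cv2.findContours(m,cv2.RETR_EXTERNAL,cv2.CHAIN_APPROX_NONE)[0],key=cv2.contourArea)
def project(c,p):
    q=np.linalg.inv(c["cam_to_world"])@np.append(p,1); return np.array([c["fx"]*q[0]/q[2]+c["cx"],c["fy"]*q[1]/q[2]+c["cy"]])
E
python3 - <<'E'
from h import *
S,T=load("side0.npy"),load("top0.npy")
def cen(m):
    M=cv2.moments(m,True); return np.array([M["m10"],M["m01"]])/M["m00"],int(M["m00"])
# button
def red(c,b): return mask(c,(0,150,60),(8,255,255),b)|mask(c,(172,150,60),(180,255,255),b)
bs,bt=red(S,(300,268,325,295)),red(T,(118,238,145,262))
for n,m in(("bs",bs),("bt",bt)): print(n,cen(m),cv2.boundingRect(big(m)))
print("button tri",tri(S,cen(bs)[0],T,cen(bt)[0]),plane(T,cen(bt)[0],.097))
# lid
for n,c,b in(("side",S,(225,235,320,310)),("top",T,(98,170,190,255))):
    m=mask(c,(14,50,120),(32,200,255),b); m=cv2.morphologyEx(m,cv2.MORPH_CLOSE,np.ones((5,5)))
    k=cv2.convexHull(big(m)); q=cv2.approxPolyN(k,4)[0] if hasattr(cv2,"approxPolyN") else cv2.approxPolyDP(k,5,True)[:,0]
    print(n,q.tolist()); print(np.array([plane(c,p,.088) for p in q]))
# scoop
for n,c,b in(("side",S,(265,190,305,245)),("top",T,(212,205,270,240))):
    m=mask(c,(88,80,50),(112,255,255),b); k=big(m); print(n,cen(m),cv2.boundingRect(k))
    cv2.imwrite(f"m_{n}.png",m)
    o=cv2.morphologyEx(m,cv2.MORPH_OPEN,cv2.getStructuringElement(cv2.MORPH_ELLIPSE,(11,11)))
    print(" cup",cen(o),cv2.boundingRect(big(o)))
    hd=cv2.subtract(m,cv2.dilate(o,np.ones((5,5)))); print(" handle",cen(hd),cv2.boundingRect(big(hd)))
a=cv2.resize(T["image"][195:265,95:275],None,fx=4,fy=4,interpolation=cv2.INTER_CUBIC)
s=cv2.resize(S["image"][190:330,220:335],None,fx=2,fy=2,interpolation=cv2.INTER_CUBIC)
im=np.zeros((570,720,3),np.uint8); im[:280]=a; im[285:565,:230]=s; cv2.imwrite("pics/crop0.png",im[:,:,::-1])
E
```

```text
bs (array([311.2418, 279.2876]), 153) (306, 272, 12, 16)
bt (array([130.5556, 249.404 ]), 99) (125, 245, 12, 10)
button tri (array([ 0.4338, -0.0271,  0.0879]), np.float64(0.0020687023856561745)) [ 0.4344 -0.0299  0.097 ]
side [[311, 253], [296, 307], [226, 291], [248, 240]]
[[ 0.4355 -0.1136  0.088 ]
 [ 0.4656  0.0584  0.088 ]
 [ 0.6331  0.029   0.088 ]
 [ 0.6022 -0.1439  0.088 ]]
top [[176, 189], [163, 248], [102, 237], [114, 178]]
[[ 0.6034 -0.1467  0.088 ]
 [ 0.4381 -0.116   0.088 ]
 [ 0.4693  0.0531  0.088 ]
 [ 0.6361  0.0297  0.088 ]]
side (array([283.6743, 217.9289]), 436) (273, 199, 22, 34)
 cup (array([283.5151, 220.274 ]), 365) (274, 210, 20, 23)
 handle (array([284.4038, 202.8654]), 52) (282, 199, 6, 9)
top (array([234.0525, 220.5845]), 438) (219, 211, 41, 21)
 cup (array([229.9585, 220.8071]), 337) (220, 211, 21, 21)
 handle (array([250.7073, 220.    ]), 82) (243, 218, 17, 5)
```

View pics/crop0.png

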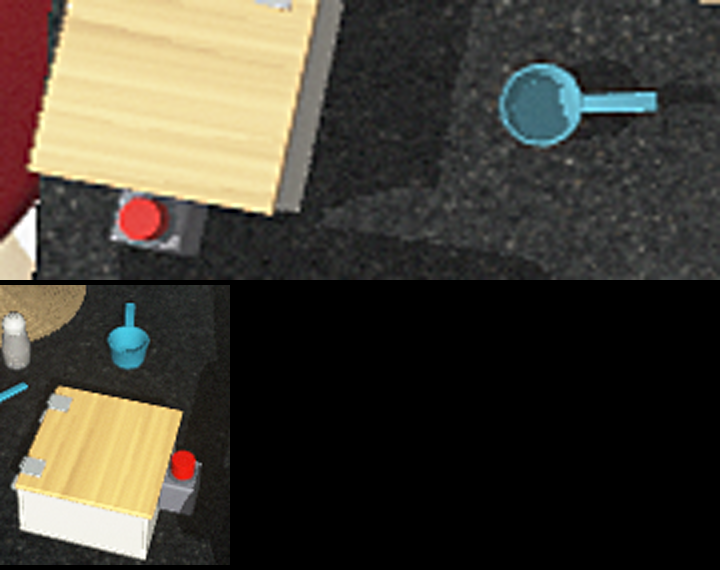

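The crop confirms it: the large light-blue scoop stands upright, cup at top-view (230,221), with the handle running right to (260,220), which is world -y. I measure its height and pose next, check the poses with IK, and move above the button.

```bash
cat >> h.py <<'E'
from scipy.spatial.transform import Rotation as Ro
YAW=-0.178; BX=np.array([np.cos(YAW),np.sin(YAW),0]); BY=np.array([-np.sin(YAW),np.cos(YAW),0]); BOX=np.array([.537,-.0441,0])
def down(ydir):
    y=np.array(ydir,float);y/=np.linalg.norm(y);z=np.array([0,0,-1.]);return Ro.from_matrix(np.stack([np.cross(y,z),y,z],1)).as_rotvec()
def bx(x,y,z): return BOX+x*BX+y*BY+np.array([0,0,z])
E
python3 - <<'E'
from h import *
from rig import manip
S,T=load("side0.npy"),load("top0.npy")
print("lid corners",[tri(S,a,T,b) for a,b in(((311,253),(163,248)),((248,240),(176,189)),((226,291),(114,178)))])
# handle centre-line
mt=cv2.imread("m_top.png",0);ms=cv2.imread("m_side.png",0)
for u in range(243,260,4): r=np.where(mt[:,u])[0];print("T",u,r.min(),r.max(),plane(T,(u,r.mean()),.036))
for v in range(199,210,2): r=np.where(ms[v])[0];print("S",v,r.min(),r.max(),plane(S,(r.mean(),v),.036))
print("tip",tri(S,(285,198.8),T,(259.7,220)), "cup rim T",plane(T,(229.6,221),.038))
# cup rim extremes left/right in both (widest rows)
r=np.where(ms.any(0))[0];print(r.min(),r.max())
J=np.array(manip.get_joint_positions())
P=bx(-.091,0,.097+.022+.03)
for s in(1,-1): print("btn",s,manip.solve_ik(P,down(s*BY)))
for s in(1,-1): print("end",s,manip.solve_ik(bx(.083+.04,0,.26),down(s*BY)))
for s in(1,-1): print("scoop",s,manip.solve_ik([.41,-.33,.05],down([s,0,0])))
for s in(1,-1): print("place",s,manip.solve_ik(bx(0,-.035,.05),down(s*BX)))
E
```

```text
lid corners [(array([ 0.4368, -0.1155,  0.0862]), np.float64(0.002790783505073879)), (array([ 0.6032, -0.1463,  0.0858]), np.float64(0.0013150831863548134)), (array([0.6344, 0.0293, 0.0889]), np.float64(0.002831161120734458))]
T 243 218 222 [ 0.5205 -0.3346  0.036 ]
T 247 218 222 [ 0.5205 -0.3463  0.036 ]
T 251 218 222 [ 0.5204 -0.358   0.036 ]
T 255 218 222 [ 0.5203 -0.3697  0.036 ]
T 259 219 221 [ 0.5203 -0.3814  0.036 ]
S 199 282 287 [ 0.5201 -0.3802  0.036 ]
S 201 282 287 [ 0.5194 -0.3708  0.036 ]
S 203 282 287 [ 0.5188 -0.3615  0.036 ]
S 205 282 287 [ 0.5182 -0.3523  0.036 ]
S 207 282 286 [ 0.5191 -0.3431  0.036 ]
S 209 282 286 [ 0.5185 -0.3341  0.036 ]
tip (array([ 0.5196, -0.3834,  0.0344]), np.float64(0.0017772347193961517)) cup rim T [ 0.5176 -0.2956  0.038 ]
273 294
btn 1 [-0.089   0.3379  2.0837 -0.      0.72   -1.4818]
btn -1 [-0.089   0.3379  2.0837 -0.      0.72    1.6598]
end 1 [-0.1178  0.4695  1.5386 -0.      1.1335 -1.5106]
end -1 [-0.1178  0.4695  1.5386 -0.      1.1335  1.631 ]
scoop 1 [-0.7003  0.6064  1.9455 -0.      0.5897 -0.7003]
scoop -1 [-0.7003  0.6064  1.9455 -0.      0.5897  2.4413]
place 1 [-0.1691  0.6153  1.9227 -0.      0.6036  0.0089]
place -1 None
```

Scoop: handle line x≈0.520, tip y≈-0.383, triangulated height 0.034, pointing along world y. The lid top triangulates to about 0.087 and the button agrees with the box pose. Now I close the fingers, go to the catch and press.

```bash
cat >> h.py <<'E'
def corner(th):
    r=np.interp(th,[.03,.4,1.57],[.185,.152,.145]); s,c=np.sin(th),np.cos(th)
    e=np.array([.083-.169*c+.007*s,.081+.169*s+.007*c])      # lid's outer edge
    k=np.array([.083-r*c+.007*s,.081+r*s+.007*c])
    if r>.169: k[1]=e[1]
    if th>np.pi/2: k=np.array([e[0],.226])
    return k
def lead(th,tip=.022):
    k=corner(th); return bx(k[0]+.011,0,k[1]+tip)
E
python3 - <<'E'
from h import *
from rig import manip
o=down(BY)
print([lead(t) for t in (.05,.4,1,1.57,1.75)], [manip.solve_ik(lead(t),o) is not None for t in np.arange(.05,1.8,.1)])
manip.move_to([.38,.2,.3],o); manip.command_gripper(0.0,30)
manip.move_to(bx(-.091,0,.097+.022+.025),o)
f0=np.array(manip.get_contact_force());print(manip.get_time(),manip.get_position(),bx(-.091,0,0),f0,manip.get_width())
manip.servo_line(bx(-.091,0,.097+.022+.004),rate=.06)
for z in np.arange(.0025,-.0061,-.001):
    manip.servo_line(bx(-.091,0,.097+.022+z),rate=.02)
    f=np.array(manip.get_contact_force())-f0; print(round(z,4),manip.get_position()[2],f)
    if f[2]>3.5: break
c=manip.camera("side");np.save("side1.npy",c,allow_pickle=True);cv2.imwrite("pics/side1.png",cv2.resize(c["image"][200:330,210:400,::-1],None,fx=3,fy=3))
print(manip.get_time())
E
```

```text
[array([ 0.4498, -0.0284,  0.1184]), array([ 0.4944, -0.0364,  0.1686]), array([ 0.5564, -0.0476,  0.2317]), array([ 0.6363, -0.062 ,  0.248 ]), array([ 0.6659, -0.0673,  0.248 ])] [True, True, True, True, True, True, True, True, True, True, True, True, True, True, True, True, True, True]
3.5083 [ 0.4479 -0.0275  0.1445] [ 0.4474 -0.028   0.    ] [-0.3697  0.3477  0.3258] 0.00040024084356014877
0.0025 0.12158297740234954 [ 0.4747 -1.1115  0.0911]
0.0015 0.12054235226642099 [ 0.6865  0.478  -0.4532]
0.0005 0.11945263567579913 [ 1.2911 -0.186  -0.8778]
-0.0005 0.11852571825169432 [-0.7451 -0.2845  1.2827]
-0.0015 0.1175154691228228 [-1.2113 -0.1083  1.2001]
-0.0025 0.11648321786860287 [ 1.0278 -0.9104  1.8975]
-0.0035 0.11557495624075642 [-0.3833 -1.0789  4.255 ]
5.8083
```

View pics/side1.png

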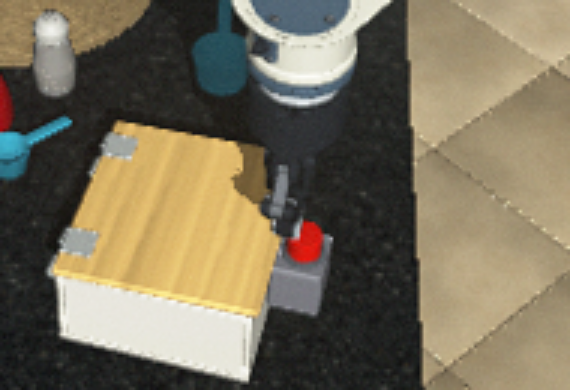

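The fingertips (crop ≈ (288,225)) overlap the near half of the button (305,240) and hang about 5 mm over the lid edge, pressing with about 4 N. I press 1.5 mm more, then begin leading up and check that the lid follows.

Run:
```python
from h import *
from rig import manip
o=down(BY)
for z in (-.0043,-.0051):
    manip.servo_line(bx(-.091,0,.119+z),rate=.02); print(manip.get_contact_force())
for t in (.06,.12,.18,.24):
    manip.servo_line(lead(t),o,rate=.05); print(t,manip.get_position(),manip.get_contact_force())
c=manip.camera("side");cv2.imwrite("pics/side2.png",cv2.resize(c["image"][200:330,210:400,::-1],None,fx=3,fy=3))
print(manip.get_time())
```

```text
[ 0.0272 -0.5778  5.2072]
[-0.7732 -0.9923  4.6913]
0.06 [ 0.4512 -0.0286  0.1203] [ 1.4446 -0.1342  0.461 ]
0.12 [ 0.458  -0.0299  0.1305] [-0.3483 -0.7217  0.411 ]
0.18 [ 0.4652 -0.0312  0.1405] [ 0.9223 -0.34    0.5342]
0.24 [ 0.4728 -0.0325  0.1496] [-0.3964 -0.2514  0.1615]
7.8333
```

View pics/side2.png

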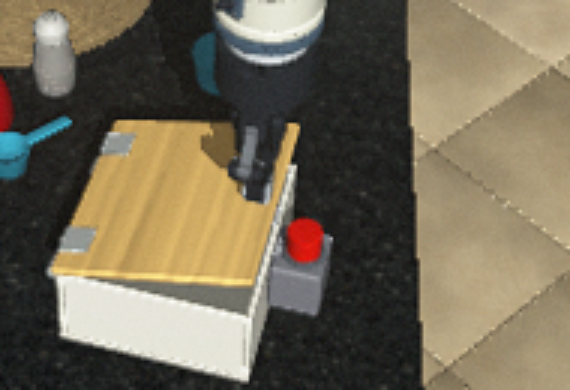

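The lid is released and rests against the fingertips (crop (255,190)), with a gap open at the front. I lead it on round.

Run:
```python
from h import *
from rig import manip
o=down(BY)
for t in list(np.arange(.34,1.7,.1))+[1.70,1.74]:
    manip.servo_line(lead(t),o,rate=.065)
print(manip.get_time(),manip.get_position(),manip.get_contact_force())
manip.hold(.2)
for n in("side","top"):
    c=manip.camera(n);np.save(n+"3.npy",c,allow_pickle=True);cv2.imwrite(f"pics/{n}3.png",c["image"][:,:,::-1])
a=cv2.imread("pics/side3.png")[150:330,190:390];b=cv2.imread("pics/top3.png")[130:310,60:260]
cv2.imwrite("pics/c3.png",cv2.resize(np.hstack([a,b]),None,fx=2,fy=2))
```

```text
13.8167 [ 0.6646 -0.067   0.248 ] [-0.5378  0.7588  0.0815]
```

View pics/c3.png

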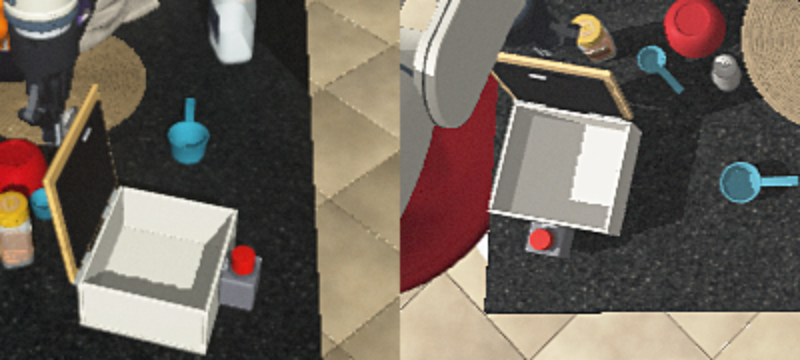

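The lid stands fully open past upright, with the fingers just behind it, and the box is empty. I back off, rise and take the scoop.

Run:
```python
from h import *
from rig import manip
o=down(BY); p=lead(1.74)
manip.servo_line(p+.02*BX,o,rate=.06); manip.servo_line(p+.025*BX+[0,0,.13],o,rate=.15)
q=down([1,0,0])
manip.move_to([.52,-.357,.33],q); manip.command_gripper(.05,50)
manip.servo_line([.52,-.357,.10],q,rate=.15); 
manip.servo_line([.52,-.357,.0365],q,rate=.06)
f0=manip.get_contact_force(); print(manip.get_time(),manip.get_position(),f0)
manip.command_gripper(0.0,50); print(manip.get_width(),manip.get_grip_force(),manip.get_contact_force())
manip.servo_line([.52,-.357,.0565],q,rate=.04)
c=manip.camera("side");d=manip.camera("top");np.save("side4.npy",c,allow_pickle=True)
print(manip.get_time(),manip.get_width(),manip.get_grip_force(),manip.get_position())
a=c["image"][150:330,190:390];b=d["image"][130:310,60:260]
cv2.imwrite("pics/c4.png",cv2.resize(np.hstack([a,b])[:,:,::-1],None,fx=2,fy=2))
```

```text
20.3083 [ 0.5202 -0.3572  0.0369] [ 0.1139 -0.418  -0.0946]
0.01236045074970738 48.46039116382599 [0.0291 0.3277 1.6223]
21.475 0.012689027387680933 48.46071481704712 [ 0.5198 -0.3569  0.0563]
```

View pics/c4.png

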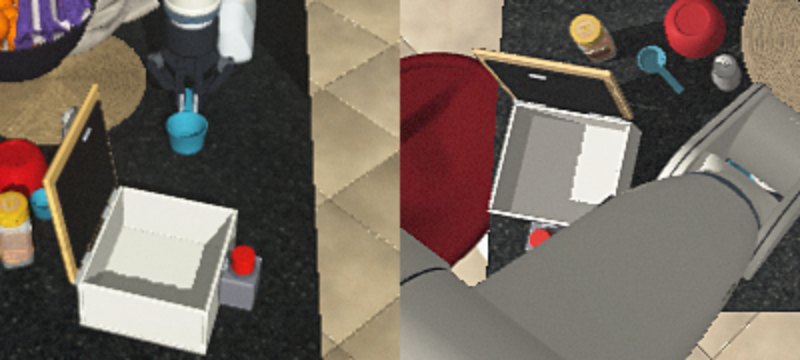

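The scoop hangs level from the handle (crop (187,130)), and the lid still stands open. I carry it over the box and lower it until it touches the floor.

Run:
```python
from h import *
from rig import manip
q=down([1,0,0]); r=down(BX)
manip.servo_line([.52,-.357,.19],q,rate=.12)
manip.servo_line(bx(-.004,-.032,.19),r,rate=.12)
manip.servo_line(bx(-.004,-.032,.075),r,rate=.08); manip.servo_line(bx(-.004,-.032,.047),r,rate=.04); manip.hold(.2)
F=lambda: np.mean([manip.get_contact_force() for _ in range(8)],0)
f0=F(); print(manip.get_time(),f0,manip.get_width())
for z in np.arange(.0455,.0389,-.0007):
    manip.servo_line(bx(-.004,-.032,z),r,rate=.015); manip.hold(.05); f=F()-f0; print(round(z,4),manip.get_position()[2],f[2])
    if f[2]>2: break
c=manip.camera("side");d=manip.camera("top");print(manip.get_time())
a=c["image"][200:330,210:340];b=d["image"][150:280,80:210]
cv2.imwrite("pics/c5.png",cv2.resize(np.hstack([a,b])[:,:,::-1],None,fx=3,fy=3))
```

```text
27.8667 [ 0.4439  0.9497 -0.1569] 0.012549730969268284
0.0455 0.0454721012653001 -0.29950099744077785
0.0448 0.044746282638559814 -0.07706373031081146
0.0441 0.044064221087522504 -0.7479835081337987
0.0434 0.043371373842412436 -0.31615035641093214
0.0427 0.0426535253813925 -0.7929216370235417
0.042 0.04199845405624962 0.6766979730456454
0.0413 0.04148606820911531 2.967404634133432
30.0667
```

View pics/c5.png

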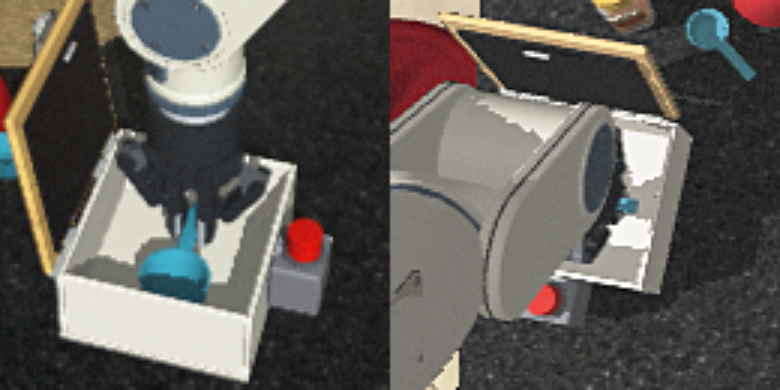

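Contact comes at the expected height (TCP 0.0415), with the scoop inside (side crop (180,275)). I release and withdraw.

Run:
```python
from h import *
from rig import manip
r=down(BX)
manip.command_gripper(.04,20); manip.hold(.1); print(manip.get_width(),manip.get_grip_force())
manip.servo_line(bx(-.004,-.032,.09),r,rate=.05); manip.servo_line(bx(-.004,-.032,.24),r,rate=.12)
manip.move_to([.3,-.35,.35],r); manip.hold(.3)
c=manip.camera("side");d=manip.camera("top");print(manip.get_time())
np.save("side6.npy",c,allow_pickle=True);np.save("top6.npy",d,allow_pickle=True)
a=c["image"][170:330,190:350];b=d["image"][130:290,80:240]
cv2.imwrite("pics/c6.png",cv2.resize(np.hstack([a,b])[:,:,::-1],None,fx=2.5,fy=2.5))
```

```text
0.03994612697844324 0.0
34.8583
```

View pics/c6.png

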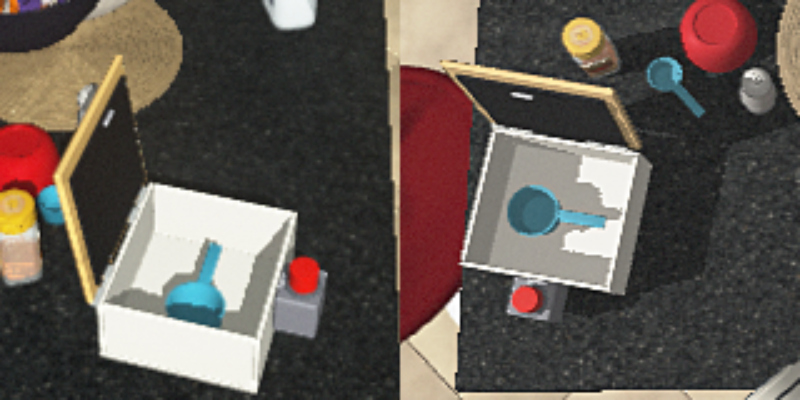

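The scoop stands flat and upright in the middle of the box (top crop (545,212)). The lid is open and the other things have not moved, so I hand in.

```bash
python3 -c "
from rig import manip
print(manip.sign_off())"
```

```text
the job is handed in; nothing more can be done
None
```

The job is handed in at about 35 s of robot time: I pressed the button, eased the lid fully open by hand, and set the larger blue scoop upright and flat inside the box, with nothing else seen to have moved.

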